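# Feed brass button blanks through the gate of a snap-press tray

### The arm

A 6-joint arm with a two-finger parallel gripper is mounted at the origin on the work surface. World frame = base frame: x ahead of the robot, y to its left, z up, the work surface at z = 0. Lengths are in m, angles in degrees, forces in N, time in s.
With the tool pointing down it reaches from about 0.375 to 0.9 m from the base axis. Payload 3.1 kg.
Tool frame: the origin (TCP) lies at the very end of the fingers, on their centre line; the grasp point (between the pads) lies 19 mm behind it; z points along the fingers, y is the line along which they close (so a half turn about z gives the same grasp; the last joint's range is limited). The gripper opens to 87 mm and grips with 3 to 60 N. Pads are 19 mm wide; open, the fingers measure 117 mm over their backs; the gripper's body (75 mm by 190 mm) begins 51 mm behind the grasp point.
Start: joints at [52.798, 30.224, 82.088, -0, 67.689, -10.227], TCP at [0.283, 0.557, 0.223] pointing down, gripper open.
Joint ranges: [-176.69, 176.69], [-43.24, 126.21], [12.49, 139.97], [-82, 262], [0, 151.66], [-163.58, 163.58]. Speed limits (degrees/s): [159.86, 159.86, 180, 180, 180, 180].

### API

Orientations are given as a 3x3 rotation matrix whose columns are the frame's x, y, z axes.
In Python, from rig import bot gives the robot as it stands.
- The arm moves only by the tool move_arm, never from a script. Its argument "increments" is a list of rows, each an object with "xyz": the shift along the tool's x, y, z in mm, a list of three; "roll": the turn about the tool's z in rad; "grip": the opening in per cent of the stroke, from 0 (shut) to 100 (fully open). A call has 1 to 5 rows; each row shifts and turns the commanded pose from where the row before left it, along the tool's axes as they then stand; what a row does not reach is not made up. A row lasts 1/12 s, in which the tool goes at most 41.7 mm and 7.16 degrees, less where a joint would pass 70% of its speed; a pose out of reach is approached as far as the arm can. A call is refused whole if a number of a shift passes 41.7 or a number of a turn 0.125, either way. A call with a gripper value outside its range is refused whole. The fingers move at their own pace and stop on an object; the grip force is fixed at half the most. Time passes only in rows, so rows that do not move let the fingers close. It gives the time, the measured TCP pose, the force, the opening and the grip force at its end, in the units of the state.
- bot.read_state(): the state, without advancing time (a new reading comes with each control period).
- bot.capture(name): name is "scene" or "top" or "wrist"; returns (picture, depth): 480x640x3 uint8, red, green, blue; 480x640 float32, m along the optical axis (not along the pixel's ray), 0 where there is no reading.
- bot.camera_model(name): a dict with "intrinsics" (3x3 intrinsics, pixels), "rvec" (rotation vector, rad) and "tvec" (3), from world to camera coordinates, as OpenCV has them; the wrist camera has in their place "tool_from_camera" (4x4, takes a point from camera to tool coordinates, whose origin is the TCP and whose axes are the flange's). Camera axes: x right, y down, z forward; pixel columns grow to the right and rows downward; lengths in m; the calibration is good to about 2 mm. A picture is of the moment at which its call begins: read the wrist's pose just before it. camera_model takes no time and is no camera call.
- bot.hand_in(): hands the job in; it is judged then, once.
Trained networks look in the newest picture that a camera, given by its name, has taken for a name from the list of things; names that differ only in an ending like _2 or _b are one class to them, and where a whole thing is asked for, a point or a joint stands for the part that bears it (a point fixed in the world has none). Each returns a list of dicts, best first, with "conf" (0 to 1); they miss things now and then, are a little off and sometimes report something else, mostly with a low value. They report only what shows in the picture. A call takes as long as a camera call.
- bot.spot_in(label, camera): "at" ([x, y, z] in m, in the coordinates of the camera as it stood for that picture, good to about 4 mm: the middle of the surface that is visible of it).
- bot.trace(label, camera): "mask" (480x640 bool, what is visible of it).
The state is a dict: "time_s": time; "joint_positions": joint angles; "qvel": joint speeds; "tau": joint torques, N m; "position": TCP position; "tcp_rot": TCP orientation; "force": force on the tool from outside, world axes, zero at the start; "moment": the same for the moment, N m; "opening": opening from 0.0 (shut) to 1.0 (fully open); "grasp_force": force on a finger pad.
Only numpy, scipy, OpenCV 4.12 (cv2) and the standard library are available. Lean on these libraries where they do the work, as an engineer would, in place of code of your own. Each camera call takes 0.05 s, during which the arm holds its last target. There are 200 camera calls.

### The job

On the blue sorting tray, sweep the three brass button blanks one at a time through the narrow gate so that each drops into the slot behind it before the next one goes in. Push them along the tray with the fingertips; do not pinch, pick up or carry anything. The black button must stay on the tray's deck, not in the gate, and the spool and the other things around stay where they are.

Things in the scene. Friction and masses are not known exactly. Their poses are not given: they have to be found in the camera images.
- tray: fixed blue sorting tray. Origin on the table, on the tray's centre line; x axis points level along that line to and through the gate, y to the left, z up. Flat deck at z = 55 mm, x -180 to 78 mm (then the slot, open from above), y -125 to 125 mm; blue lips 6 mm thick, 18 mm above the deck, along its rear and sides; at its front an aluminium fence, x 70 to 78 mm, 18 mm above the deck, broken only by the gate
- gate (a point): centre of the gate at deck height (tray x = 74 mm, y = 0, z = 55 mm): a 46 mm wide opening in the aluminium fence between two round posts of 10 mm diameter, 20 mm above the deck; the deck runs on through it and ends at tray x = 78 mm
- slot (a point): centre of the slot's white floor (tray x = 107 mm, y = 0, z = 6 mm). The slot is an aluminium pocket, tray x 78 to 136 mm, 80 mm wide in y, 49 mm deep below the deck; its end wall rises 18 mm above the deck. A blank drops in by itself once its centre is pushed past the deck's end; there is room for all three
- brass_a_mid (a point): flat round solid brass coat-button blank, gold-coloured with a small copper-coloured spot on top, 32 mm across, 9 mm thick, about 30 g; lies flat and loose on the tray's deck; this point is its centre
- brass_b_mid (a point): flat round solid brass coat-button blank, gold-coloured with a small copper-coloured spot on top, 32 mm across, 9 mm thick, about 30 g; lies flat and loose on the tray's deck; this point is its centre
- brass_c_mid (a point): flat round solid brass coat-button blank, gold-coloured with a small copper-coloured spot on top, 32 mm across, 9 mm thick, about 30 g; lies flat and loose on the tray's deck; this point is its centre
- black_button_mid (a point): black plastic button with a small grey spot on top, same size and weight as the brass blanks (32 mm across, 9 mm thick), lying flat and loose on the deck among them; this point is its centre. Must stay on the deck; it may be nudged but not lifted or put through the gate
- spool: red thread spool with white ends, 28 mm across, 38 mm tall, standing loose on the deck in the rear left corner of the tray (seen looking along tray x); origin at the centre of its foot. Leave alone
- tape: yellow tape-measure puck, 60 mm across, 18 mm high, lying loose on the table beside the tray; origin under its centre. Leave alone
- carton: small closed cardboard carton, 90 x 65 x 50 mm high, loose on the table; origin under its centre. Leave alone
- jar: glass jar with white cap, 60 mm across, 75 mm tall, loose on the table; origin under its centre. Leave alone
- pincushion: round red pincushion, 70 mm across, 39 mm high, with pins up to 53 mm, loose on the table; origin under its centre. Leave alone
- die: steel setting die, a stepped round post 32 mm across at the foot and 40 mm tall, standing loose on the table; origin under its centre. Leave alone
- brass_a: the same piece as brass_a_mid; origin at the centre of its underside
- brass_b: the same piece as brass_b_mid; origin at the centre of its underside
- brass_c: the same piece as brass_c_mid; origin at the centre of its underside
- black_button: the same piece as black_button_mid; origin at the centre of its underside

How it is judged:
By the outcome, as a careful person would: the job done as asked, in the order asked, and still so for the second after the job is handed in, with the robot touching nothing.
It also fails if it takes over 64 s, if anything falls off the work surface, if the arm or the gripper's body presses on something with over 40 N, if the wrist force passes 120 N, or if a joint passes its speed limit or range.

## Working session

There is one attempt and no reset: what is moved stays moved. The work goes in short steps, Python scripts to look and compute and a tool call to move; the robot and the scene stay as the last step left them, time stands still between calls to the robot, and variables do not carry over. Pictures are saved under pics/ and viewed, at most 10 in all, crops included, and the job is handed in when it is done.

Besides the shell and the picture viewer there is one more tool, called by a JSON object that holds its "method" and its "body", one argument or row to a line. move_arm: Moves the arm, as the interface text tells. Its arguments: {"type":"object","properties":{"increments":{"type":"array"}},"required":["increments"]}

```bash
ls; mkdir -p pics; cat > h.py <<'E'
import numpy as np, cv2
from rig import bot
def T(cam):
    m=bot.camera_model(cam)
    if 'rvec' in m:
        R=cv2.Rodrigues(np.array(m['rvec'],float))[0]; t=np.array(m['tvec'],float).ravel()
        return np.array(m['intrinsics']),R.T,-R.T@t
    s=bot.read_state(); A=np.array(m['tool_from_camera']); W=np.array(s['tcp_rot'])
    return np.array(m['intrinsics']),W@A[:3,:3],W@A[:3,3]+np.array(s['position'])
def save(cam,n):
    p,d=bot.capture(cam); cv2.imwrite(f'pics/{n}.png',p[:,:,::-1]); return p,d
def ray(K,R,t,u,v,z):
    r=R@np.linalg.solve(K,[u,v,1.]); return t+r*(z-t[2])/r[2]
E
python3 - <<'E'
from h import *
np.set_printoptions(precision=4,suppress=True)
for c in ['top','scene']:
    K,R,t=T(c); print(c,K.tolist(),R.tolist(),t); save(c,c+'0')
    for l in ['brass_a','black_button','spool','gate','slot','tray']:
        for o in bot.spot_in(l,c): print(l,round(o['conf'],2),R@np.array(o['at'])+t)
print(bot.read_state())
E
```

```text
pics
top [[552.4378057197198, 0.0, 317.6835026135997], [0.0, 552.4378057197198, 242.47940909583764], [0.0, 0.0, 1.0]] [[-0.011580622049058742, -0.9954783734978198, 0.09427988699129786], [-0.9998898500955496, 0.010653203367391062, -0.010334260201481801], [0.009283149727101404, -0.09438917923230417, -0.9954920923719064]] [ 0.5084 -0.0084  1.3686]
brass_a 0.7 [ 0.5407 -0.089   0.0668]
brass_a 0.47 [ 0.6497 -0.0241  0.0656]
brass_a 0.42 [ 0.6103 -0.0893  0.0673]
gate 0.97 [ 0.5811 -0.0373  0.0525]
slot 0.57 [ 0.5816 -0.034   0.0551]
tray 0.59 [ 0.577  -0.0352  0.0554]
tray 0.48 [ 0.5062 -0.0176  0.0695]
scene [[437.9684270729016, 0.0, 318.6103198977819], [0.0, 437.9684270729016, 244.7739719208557], [0.0, 0.0, 1.0]] [[0.49175175520762937, 0.7130584328672556, -0.49972780847888537], [0.8706849121145854, -0.4088624571062919, 0.2733848477604826], [-0.009380568545276524, -0.5695429417400406, -0.8219080498741135]] [ 1.2851 -0.3912  1.1724]
brass_a 0.49 [ 0.604  -0.0906  0.0609]
black_button 0.48 [ 0.5081 -0.0194  0.0673]
spool 0.64 [0.6268 0.4169 0.0138]
spool 0.49 [ 0.4732 -0.1454  0.0916]
gate 0.8 [ 0.5903 -0.0457  0.0567]
slot 0.81 [ 0.5972 -0.0442  0.0553]
tray 0.85 [ 0.5959 -0.0432  0.0559]
tray 0.65 [ 0.6037 -0.0963  0.0619]
{'time_s': 0.7, 'joint_positions': array([ 52.799 ,  30.2196,  82.0864,  -0.0038,  67.6904, -10.2278]), 'qvel': array([-0.064 , -0.0479, -0.1397, -0.0605,  0.0263,  0.0066]), 'tau': array([ -0.0014, -43.9864, -17.6954,   0.0633,   0.0504,  -0.    ]), 'position': array([0.2835, 0.557 , 0.2226]), 'tcp_rot': array([[-0.8912,  0.4535,  0.0001],
       [ 0.4535,  0.8912,  0.    ],
       [-0.0001,  0.0001, -1.    ]]), 'force': array([ 0.2499, -0.9502, -0.6921]), 'moment': array([ 0.0077,  0.001 , -0.0442]), 'grasp_force': 0.0, 'opening': 1.0000375743093726}
```

View pics/top0.png

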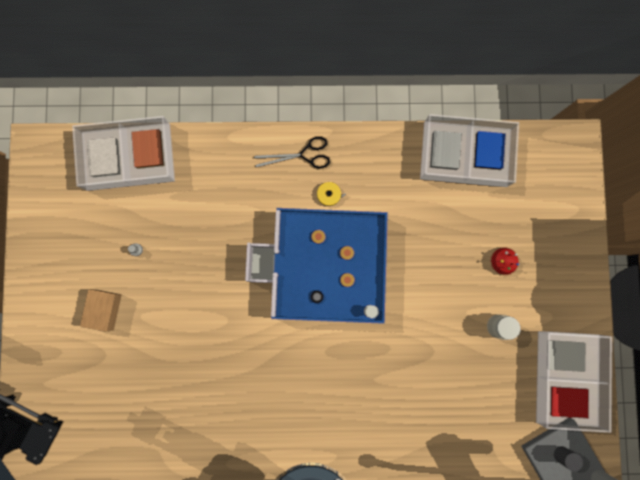

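The top view shows the tray with its slot at image left (world +y) around (262,263). The brass blanks are at (318,236), (347,253) and (347,280), the black button at (317,297), and the spool at (372,312).

```bash
python3 - <<'E'
from h import *
np.set_printoptions(precision=4,suppress=True)
p,d=bot.capture('top'); K,R,t=T('top')
h=cv2.cvtColor(p,cv2.COLOR_RGB2HSV); 
m=cv2.inRange(h,(105,120,40),(125,255,255)); m[:200]=0;m[330:]=0;m[:,:240]=0;m[:,400:]=0
m=cv2.morphologyEx(m,cv2.MORPH_CLOSE,np.ones((3,3)))
c=max(cv2.findContours(m,0,2)[0],key=cv2.contourArea)
b=cv2.boxPoints(cv2.minAreaRect(c)); W=np.array([ray(K,R,t,*q,.073) for q in b]); print(b,W)
g=cv2.inRange(h,(5,90,90),(28,255,255)); k=cv2.inRange(h,(0,0,0),(180,255,70))
for n,mm in(('brass',g),('black',k)):
    mm=mm.copy(); mm[:215]=0;mm[318:]=0;mm[:,:284]=0;mm[:,382:]=0
    nn,_,st,ce=cv2.connectedComponentsWithStats(mm)
    for i in range(1,nn):
        if st[i,4]>30: print(n,st[i],ce[i],ray(K,R,t,*ce[i],.064))
cv2.imwrite('pics/crop.png',cv2.resize(p[195:335,230:400,::-1],None,fx=4,fy=4,interpolation=cv2.INTER_CUBIC))
E
```

```text
[[272.5447 317.6096]
 [276.8211 208.5616]
 [387.2003 212.8902]
 [382.924  321.9382]] [[ 0.4568  0.0851  0.073 ]
 [ 0.7128  0.074   0.073 ]
 [ 0.6998 -0.1875  0.073 ]
 [ 0.4438 -0.1715  0.073 ]]
brass [312 230  13  13 131] [317.8779 236.2824] [ 0.6467 -0.0226  0.064 ]
brass [340 247  14  12 130] [346.4154 252.5   ] [ 0.6074 -0.0897  0.064 ]
brass [341 274  13  12 130] [346.8462 279.5769] [ 0.5433 -0.0897  0.064 ]
black [310 291  13  12  79] [315.7722 296.443 ] [ 0.5046 -0.016   0.064 ]
```

View pics/crop.png

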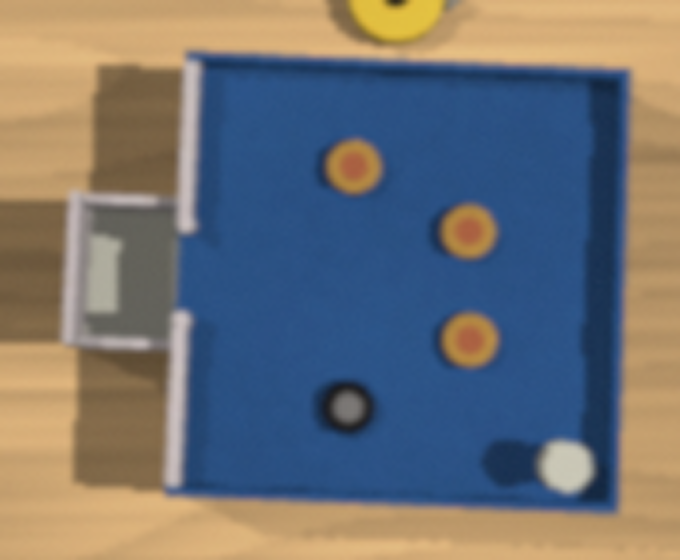

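The crop confirms the geometry: the tray is turned about 2.6° and the gate is free. I'll push with the fingertips about 14 mm apart, which forms a stable two-point nest behind each disc. First I'll move over the tray and take a closer wrist view.

```bash
cat >> h.py <<'E'
import json,os
F=json.load(open('frame.json')) if os.path.exists('frame.json') else dict(O=[.5806,.0079],a=87.4)
def setframe(O,a): json.dump(dict(O=list(map(float,O)),a=float(a)),open('frame.json','w'))
def tr(): a=np.radians(F['a']); return np.array([np.cos(a),np.sin(a)]),np.array([-np.sin(a),np.cos(a)])
def w2t(p): x,y=tr(); d=np.array(p[:2])-F['O']; return np.array([d@x,d@y])*1e3
def t2w(q): x,y=tr(); return np.array(F['O'])+(q[0]*x+q[1]*y)/1e3
def pose():
    s=bot.read_state(); R=np.array(s['tcp_rot']); h=np.degrees(np.arctan2(R[1,0],R[0,0]))-F['a']
    return np.array([*w2t(s['position']),s['position'][2]*1e3,h]),s
def plan(wps):
    """wps: (x,y,z mm tray/world z, heading deg rel. tray, n rows)"""
    p,s=pose(); print('t',round(s['time_s'],2),'tray pose',p.round(1),'F',np.round(s['force'],1),'open',round(s['opening'],3))
    for w in wps:
        tgt=np.array(w[:4]);n=w[4]; st=(tgt-p)/n; print('->',w)
        for i in range(n):
            c,sn=np.cos(np.radians(p[3])),np.sin(np.radians(p[3]))
            fx=st[0]*c+st[1]*sn; fy=-st[0]*sn+st[1]*c
            print([round(fx,1),round(-fy,1),round(-st[2],1)],round(-np.radians(st[3]),4)); p=p+st
E
python3 - <<'E'
from h import *
plan([(-60,-20,260,30,20)])
E
```

```text
t 0.75 tray pose [535.1 321.7 222.6  65.6] F [-0.1  0.8  0.8] open 1.0
-> (-60, -20, 260, 30, 20)
[np.float64(-27.8), np.float64(-20.1), np.float64(-1.9)] 0.0311
[np.float64(-28.5), np.float64(-19.2), np.float64(-1.9)] 0.0311
[np.float64(-29.0), np.float64(-18.3), np.float64(-1.9)] 0.0311
[np.float64(-29.6), np.float64(-17.4), np.float64(-1.9)] 0.0311
[np.float64(-30.1), np.float64(-16.4), np.float64(-1.9)] 0.0311
[np.float64(-30.6), np.float64(-15.5), np.float64(-1.9)] 0.0311
[np.float64(-31.1), np.float64(-14.5), np.float64(-1.9)] 0.0311
[np.float64(-31.5), np.float64(-13.6), np.float64(-1.9)] 0.0311
[np.float64(-31.9), np.float64(-12.6), np.float64(-1.9)] 0.0311
[np.float64(-32.3), np.float64(-11.6), np.float64(-1.9)] 0.0311
[np.float64(-32.6), np.float64(-10.6), np.float64(-1.9)] 0.0311
[np.float64(-33.0), np.float64(-9.6), np.float64(-1.9)] 0.0311
[np.float64(-33.2), np.float64(-8.5), np.float64(-1.9)] 0.0311
[np.float64(-33.5), np.float64(-7.5), np.float64(-1.9)] 0.0311
[np.float64(-33.7), np.float64(-6.4), np.float64(-1.9)] 0.0311
[np.float64(-33.9), np.float64(-5.4), np.float64(-1.9)] 0.0311
[np.float64(-34.0), np.float64(-4.3), np.float64(-1.9)] 0.0311
[np.float64(-34.2), np.float64(-3.3), np.float64(-1.9)] 0.0311
[np.float64(-34.2), np.float64(-2.2), np.float64(-1.9)] 0.0311
[np.float64(-34.3), np.float64(-1.1), np.float64(-1.9)] 0.0311
```

{"method": "move_arm", "body": {
  "increments": [
    {"xyz": [-28,-20,-2],"roll": 0.031,"grip": 16},
    {"xyz": [-28.5,-19,-2],"roll": 0.031,"grip": 16},
    {"xyz": [-29,-18,-2],"roll": 0.031,"grip": 16},
    {"xyz": [-29.5,-17.5,-2],"roll": 0.031,"grip": 16},
    {"xyz": [-30,-16.5,-2],"roll": 0.031,"grip": 16}
  ]
}}

```text
time_s: 1.17
position: [0.3626, 0.4036, 0.2328]
tcp_rot: [[-0.81, 0.586, 0.0], [0.586, 0.81, 0.0], [-0.0, 0.0, -1.0]]
force: [-0.5, -0.2, 0.4]
opening: 0.704
grasp_force: 0.0
```

{"method": "move_arm", "body": {
  "increments": [
    {"xyz": [-30.5,-15.5,-2],"roll": 0.031,"grip": 16},
    {"xyz": [-31,-14.5,-2],"roll": 0.031,"grip": 16},
    {"xyz": [-31.5,-13.5,-2],"roll": 0.031,"grip": 16},
    {"xyz": [-32,-12.5,-2],"roll": 0.031,"grip": 16},
    {"xyz": [-32,-11.5,-2],"roll": 0.031,"grip": 16}
  ]
}}

```text
time_s: 1.58
position: [0.4414, 0.2513, 0.2429]
tcp_rot: [[-0.709, 0.705, 0.001], [0.705, 0.709, 0.0], [-0.0, 0.001, -1.0]]
force: [-0.7, -0.2, 0.5]
opening: 0.332
grasp_force: 0.0
```

{"method": "move_arm", "body": {
  "increments": [
    {"xyz": [-32.5,-10.5,-2],"roll": 0.031,"grip": 16},
    {"xyz": [-33,-9.5,-2],"roll": 0.031,"grip": 16},
    {"xyz": [-33,-8.5,-2],"roll": 0.031,"grip": 16},
    {"xyz": [-33.5,-7.5,-2],"roll": 0.031,"grip": 16},
    {"xyz": [-33.5,-6.5,-2],"roll": 0.031,"grip": 16}
  ]
}}

```text
time_s: 2.0
position: [0.5198, 0.0993, 0.2529]
tcp_rot: [[-0.592, 0.806, 0.001], [0.806, 0.592, 0.0], [-0.0, 0.0, -1.0]]
force: [-0.0, 0.6, 0.4]
opening: 0.165
grasp_force: 0.0
```

{"method": "move_arm", "body": {
  "increments": [
    {"xyz": [-34,-5.5,-2],"roll": 0.031,"grip": 16},
    {"xyz": [-34,-4.5,-2],"roll": 0.031,"grip": 16},
    {"xyz": [-34,-3.5,-2],"roll": 0.031,"grip": 16},
    {"xyz": [-34,-2,-2],"roll": 0.031,"grip": 16},
    {"xyz": [-34,-1,-2],"roll": 0.031,"grip": 16}
  ]
}}

```text
time_s: 2.42
position: [0.5982, -0.0527, 0.2628]
tcp_rot: [[-0.46, 0.888, 0.0], [0.888, 0.46, 0.0], [-0.0, 0.0, -1.0]]
force: [0.1, 1.0, -0.1]
opening: 0.156
grasp_force: 0.0
```

```bash
python3 - <<'E'
from h import *
np.set_printoptions(precision=4,suppress=True)
print(pose()[0]); K,R,t=T('wrist'); p,d=save('wrist','w1'); print(K.tolist(),t); print(R)
for l in ['brass_a','black_button','gate','slot']:
    for o in bot.spot_in(l,'wrist'): q=R@np.array(o['at'])+t; print(l,round(o['conf'],2),q,w2t(q))
E
```

```text
[-59.7554 -20.3253 262.7948  29.9963]
[[419.9086856044095, 0.0, 315.68807281652937], [0.0, 419.9086856044095, 242.76305272722627], [0.0, 0.0, 1.0]] [0.5639 0.0127 0.4238]
[[ 0.8881  0.4421  0.1259]
 [ 0.4597 -0.8548 -0.2409]
 [ 0.0011  0.2718 -0.9623]]
brass_a 0.87 [ 0.6465 -0.0244  0.0636] [-29.3164 -67.3361]
brass_a 0.83 [ 0.5416 -0.0864  0.0601] [-95.9695  34.7092]
brass_a 0.82 [ 0.6077 -0.0898  0.0648] [-96.3317 -31.5191]
black_button 0.76 [ 0.5017 -0.0241  0.0622] [-35.5527  77.3932]
gate 0.78 [ 0.5686 -0.0064  0.0566] [-14.8013  11.3198]
slot 0.91 [ 0.5707 -0.0074  0.0546] [-15.75     9.1543]
```

View pics/w1.png

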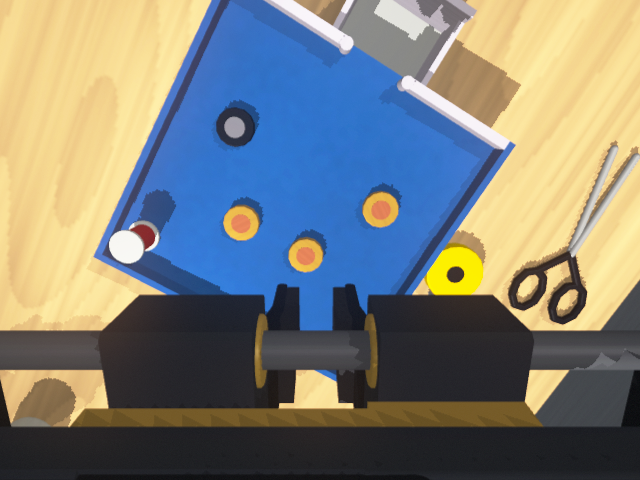

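The wrist view shows the gate post tops at about (346,45) and (407,83). The brass blanks are at (380,209), (305,255) and (241,223), and the black button at (235,127). I'll use it to refine the frame.

```bash
python3 - <<'E'
from h import *
np.set_printoptions(precision=4,suppress=True)
K,R,t=T('wrist'); p=cv2.imread('pics/w1.png')
for n,u,v,z in [('postL',346,45,.075),('postR',407,83,.075),('lipFR',514,145,.073),('lipRL',96,256,.073)]:
    q=ray(K,R,t,u,v,z); print(n,q,w2t(q))
h=cv2.cvtColor(p,cv2.COLOR_BGR2HSV)
g=cv2.inRange(h,(3,110,150),(24,255,255)); g[:150]=0;g[285:]=0;g[:,:180]=0;g[:,420:]=0
n,_,st,ce=cv2.connectedComponentsWithStats(g)
for i in range(1,n):
    if st[i,4]>300: q=ray(K,R,t,*(st[i,:2]+st[i,2:4]/2-.5),.064);print(st[i],q,w2t(q))
q=ray(K,R,t,235,127,.064);print('black',w2t(q))
plan([(-57,-95,150,43,3),(-57,-95,59,43,4)])
E
```

```text
postL [0.5565 0.077  0.075 ] [67.954  27.2579]
postR [0.6116 0.0751 0.075 ] [ 68.5122 -27.8991]
lipFR [0.7134 0.0748 0.073 ] [  72.8908 -129.6215]
lipRL [ 0.4434 -0.1721  0.073 ] [-186.0011  128.9042]
[363 192  35  35 963] [ 0.645  -0.0223  0.064 ] [-27.2055 -65.7383]
[223 206  36  34 939] [ 0.5424 -0.0891  0.064 ] [-98.6351  33.711 ]
[289 239  34  33 878] [ 0.6066 -0.0894  0.064 ] [-96.0243 -30.4137]
black [-29.058   74.6913]
t 2.67 tray pose [-57.8 -19.  262.2  30.1] F [0.1 0.1 0.2] open 0.157
-> (-57, -95, 150, 43, 3)
[np.float64(-12.5), np.float64(22.0), np.float64(37.4)] -0.0751
[np.float64(-14.1), np.float64(21.0), np.float64(37.4)] -0.0751
[np.float64(-15.6), np.float64(19.9), np.float64(37.4)] -0.0751
-> (-57, -95, 59, 43, 4)
[np.float64(0.0), np.float64(-0.0), np.float64(22.8)] 0.0
[np.float64(0.0), np.float64(-0.0), np.float64(22.8)] 0.0
[np.float64(0.0), np.float64(-0.0), np.float64(22.8)] 0.0
[np.float64(0.0), np.float64(-0.0), np.float64(22.8)] 0.0
```

```bash
python3 - <<'E'
from h import *
x,y=tr(); setframe(np.array(F['O'])-.0035*x,F['a'])
import h; F.update(json.load(open('frame.json')))
for i in range(3): print(pose()[0].round(2))
plan([(-53,-94,150,44,3),(-53,-94,59,44,5)])
E
```

```text
[-54.31 -19.05 262.21  30.08]
[-54.31 -19.05 262.21  30.08]
[-54.31 -19.05 262.21  30.08]
t 2.67 tray pose [-54.3 -19.  262.2  30.1] F [0.1 0.1 0.2] open 0.157
-> (-53, -94, 150, 44, 3)
[np.float64(-12.1), np.float64(21.8), np.float64(37.4)] -0.081
[np.float64(-13.9), np.float64(20.8), np.float64(37.4)] -0.081
[np.float64(-15.5), np.float64(19.6), np.float64(37.4)] -0.081
-> (-53, -94, 59, 44, 5)
[np.float64(0.0), np.float64(-0.0), np.float64(18.2)] -0.0
[np.float64(0.0), np.float64(-0.0), np.float64(18.2)] -0.0
[np.float64(0.0), np.float64(-0.0), np.float64(18.2)] -0.0
[np.float64(0.0), np.float64(-0.0), np.float64(18.2)] -0.0
[np.float64(0.0), np.float64(-0.0), np.float64(18.2)] -0.0
```

{"method": "move_arm", "body": {
  "increments": [
    {"xyz": [-9,16.5,28],"roll": -0.0605,"grip": 16},
    {"xyz": [-10,16,28],"roll": -0.0605,"grip": 16},
    {"xyz": [-11,15,28],"roll": -0.0605,"grip": 16},
    {"xyz": [-11.5,14.5,28],"roll": -0.0605,"grip": 16},
    {"xyz": [0,0,30],"roll": 0,"grip": 16}
  ]
}}

```text
time_s: 3.08
position: [0.6759, -0.051, 0.1201]
tcp_rot: [[-0.664, 0.747, 0.006], [0.747, 0.664, -0.001], [-0.004, 0.004, -1.0]]
force: [0.7, -0.7, 0.7]
opening: 0.16
grasp_force: 0.0
```

{"method": "move_arm", "body": {
  "increments": [
    {"xyz": [0,0,30],"roll": 0,"grip": 16},
    {"xyz": [0,0,21],"roll": 0,"grip": 16},
    {"xyz": [0,0,6],"roll": 0,"grip": 16},
    {"xyz": [0,0,4],"roll": 0,"grip": 16},
    {"xyz": [0,0,0],"roll": 0,"grip": 16}
  ]
}}

```text
time_s: 3.5
position: [0.6723, -0.0515, 0.0597]
tcp_rot: [[-0.662, 0.75, -0.0], [0.75, 0.662, 0.0], [0.0, -0.0, -1.0]]
force: [-0.3, 0.1, 0.7]
opening: 0.164
grasp_force: 0.0
```

```bash
python3 - <<'E'
from h import *
plan([(28,-17,59,44,1)])
E
```

```text
t 3.5 tray pose [-51.7 -94.3  59.7  44. ] F [-0.3  0.1  0.7] open 0.164
-> (28, -17, 59, 44, 1)
[np.float64(111.0), np.float64(-0.2), np.float64(0.7)] 0.0007
```

{"method": "move_arm", "body": {
  "increments": [
    {"xyz": [8,0,1],"roll": 0,"grip": 16},
    {"xyz": [8,0,0],"roll": 0,"grip": 16},
    {"xyz": [10,0,0],"roll": 0,"grip": 16},
    {"xyz": [11,0,0],"roll": 0,"grip": 16},
    {"xyz": [11,0,0],"roll": 0,"grip": 16}
  ]
}}

```text
time_s: 3.92
position: [0.6401, -0.0155, 0.0595]
tcp_rot: [[-0.661, 0.75, 0.001], [0.75, 0.661, -0.0], [-0.001, 0.001, -1.0]]
force: [-0.4, 0.5, 0.8]
opening: 0.162
grasp_force: 0.2
```

{"method": "move_arm", "body": {
  "increments": [
    {"xyz": [11,0,0],"roll": 0,"grip": 16},
    {"xyz": [11,0,0],"roll": 0,"grip": 16},
    {"xyz": [11,0,0],"roll": 0,"grip": 16},
    {"xyz": [10,0,0],"roll": 0,"grip": 16},
    {"xyz": [5,0,0],"roll": 0,"grip": 16}
  ]
}}

```text
time_s: 4.33
position: [0.6073, 0.021, 0.0584]
tcp_rot: [[-0.662, 0.75, -0.002], [0.75, 0.662, 0.0], [0.001, -0.001, -1.0]]
force: [-1.1, -0.5, -0.1]
opening: 0.162
grasp_force: 0.2
```

```bash
cat >> h.py <<'E'
def look(n,cam='top'):
    p,d=save(cam,n); K,R,t=T(cam); h=cv2.cvtColor(p,cv2.COLOR_RGB2HSV)
    g=cv2.inRange(h,(3,110,90),(28,255,255)); g[:215]=0;g[318:]=0;g[:,:250]=0;g[:,382:]=0
    k=cv2.inRange(h,(0,0,0),(180,255,70));k[:280]=0;k[318:]=0;k[:,:284]=0;k[:,382:]=0
    for nm,m in(('brass',g),('black',k)):
        c,_,st,ce=cv2.connectedComponentsWithStats(m)
        for i in range(1,c):
            if st[i,4]>15: print(nm,'area',st[i,4],'tray',w2t(ray(K,R,t,*ce[i],.064)).round(1))
    cv2.imwrite(f'pics/{n}c.png',cv2.resize(p[195:335,230:400,::-1],None,fx=4,fy=4,interpolation=cv2.INTER_CUBIC))
E
python3 - <<'E'
from h import *
look('a1'); plan([(0,0,59,0,1)]); save('wrist','a1w')
E
```

```text
brass area 184 tray [125.8 -86.1]
brass area 119 tray [-93.1 -31.3]
brass area 126 tray [-95.5  32.7]
black area 244 tray [13.8 59. ]
black area 20 tray [-41.4  39.2]
black area 16 tray [-36.   76.7]
black area 44 tray [ -9.2 118.4]
t 4.38 tray pose [ 18.1 -25.7  58.4  44. ] F [-1.6  0.6 -0.3] open 0.158
-> (0, 0, 59, 0, 1)
[np.float64(4.8), np.float64(-31.0), np.float64(-0.6)] 0.7685
```

View pics/a1w.png

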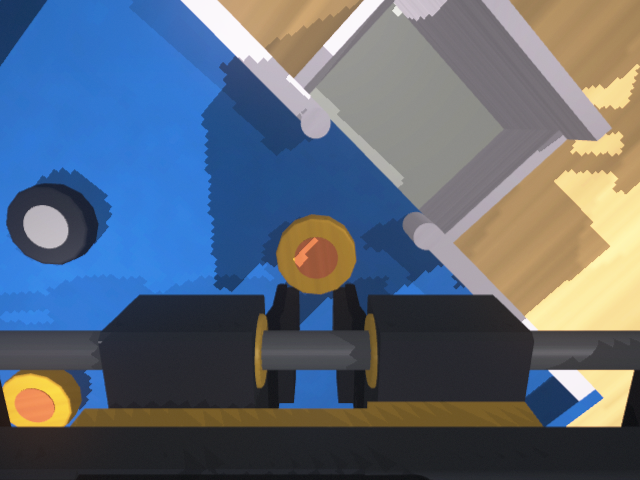

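The blank is nested between the fingertips at (316,253), with the gate posts at (316,124) and (420,223).

```bash
python3 - <<'E'
from h import *
K,R,t=T('wrist')
for n,u,v,z in [('postL',316,124,.075),('postR',420,223,.075),('A',316,253,.064),('black',48,225,.064),('C',38,403,.064)]: print(n,w2t(ray(K,R,t,u,v,z)).round(1))
E
```

```text
postL [70.4 24.9]
postR [ 71.7 -24.9]
A [35.8 -8.5]
black [-27.   72.5]
C [-96.1  30.7]
```

{"method": "move_arm", "body": {
  "increments": [
    {"xyz": [7,0,0],"roll": 0,"grip": 16},
    {"xyz": [5,0,0],"roll": 0,"grip": 16},
    {"xyz": [0,0,0],"roll": 0,"grip": 16},
    {"xyz": [-10,0,0],"roll": 0,"grip": 16},
    {"xyz": [-15,0,0],"roll": 0,"grip": 16}
  ]
}}

```text
time_s: 4.85
position: [0.617, 0.0102, 0.0584]
tcp_rot: [[-0.662, 0.749, -0.002], [0.749, 0.662, 0.0], [0.001, -0.001, -1.0]]
force: [0.5, -0.1, -0.9]
opening: 0.161
grasp_force: 0.0
```

```bash
python3 - <<'E'
from h import *
plan([(4,0,58.5,0,8)])
E
```

```text
t 4.85 tray pose [  7.4 -36.3  58.4  44.1] F [ 0.5 -0.1 -0.9] open 0.161
-> (4, 0, 58.5, 0, 8)
[np.float64(2.8), np.float64(-3.6), np.float64(-0.0)] 0.0961
[np.float64(2.5), np.float64(-3.8), np.float64(-0.0)] 0.0961
[np.float64(2.1), np.float64(-4.0), np.float64(-0.0)] 0.0961
[np.float64(1.7), np.float64(-4.2), np.float64(-0.0)] 0.0961
[np.float64(1.3), np.float64(-4.4), np.float64(-0.0)] 0.0961
[np.float64(0.9), np.float64(-4.5), np.float64(-0.0)] 0.0961
[np.float64(0.4), np.float64(-4.5), np.float64(-0.0)] 0.0961
[np.float64(0.0), np.float64(-4.6), np.float64(-0.0)] 0.0961
```

{"method": "move_arm", "body": {
  "increments": [
    {"xyz": [2.5,-3.6,0],"roll": 0.096,"grip": 16},
    {"xyz": [2,-3.8,0],"roll": 0.096,"grip": 16},
    {"xyz": [2,-4,0],"roll": 0.096,"grip": 16},
    {"xyz": [1.5,-4.2,0],"roll": 0.096,"grip": 16},
    {"xyz": [1,-4.4,0],"roll": 0.096,"grip": 16}
  ]
}}

```text
time_s: 5.27
position: [0.5964, 0.0064, 0.0585]
tcp_rot: [[-0.234, 0.972, 0.001], [0.972, 0.234, -0.0], [-0.001, 0.001, -1.0]]
force: [0.0, -0.1, -1.2]
opening: 0.16
grasp_force: 0.0
```

{"method": "move_arm", "body": {
  "increments": [
    {"xyz": [1,-4.5,0],"roll": 0.096,"grip": 16},
    {"xyz": [0.5,-4.5,0],"roll": 0.096,"grip": 16},
    {"xyz": [0,-4.6,0],"roll": 0.096,"grip": 16},
    {"xyz": [0,0,0],"roll": 0,"grip": 16}
  ]
}}

```text
time_s: 5.6
position: [0.5816, 0.0061, 0.0584]
tcp_rot: [[0.048, 0.999, -0.001], [0.999, -0.048, -0.0], [-0.0, -0.001, -1.0]]
force: [-0.2, 0.7, -0.3]
opening: 0.166
grasp_force: 0.0
```

```bash
python3 - <<'E'
from h import *
plan([(58,0,58.5,0,1)]); save('wrist','a2w')
E
```

```text
t 5.6 tray pose [ 1.8 -1.1 58.4 -0.2] F [-0.2  0.7 -0.3] open 0.166
-> (58, 0, 58.5, 0, 1)
[np.float64(56.2), np.float64(-1.3), np.float64(-0.1)] -0.003
```

View pics/a2w.png

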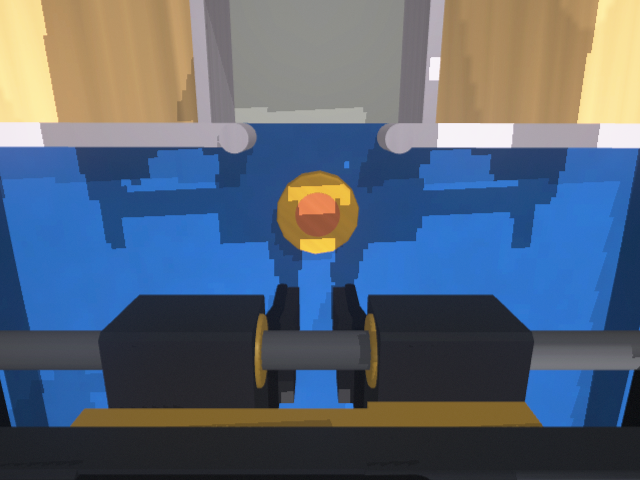

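The blank at (318,212) sits centred between the posts at (236,138) and (398,138), and the deck ends near row 123.

```bash
python3 - <<'E'
from h import *
K,R,t=T('wrist')
for n,u,v,z in [('postL',236,138,.075),('postR',398,138,.075),('A',318,212,.064),('end',317,123.5,.055),('fence back',100,123,.073),('fence front',100,147,.073)]: print(n,w2t(ray(K,R,t,u,v,z)).round(1))
E
```

```text
postL [71.2 24.8]
postR [ 71.2 -29.3]
A [43.7 -2.7]
end [75.9 -2.3]
fence back [76.  70.5]
fence front [68.1 71.6]
```

{"method": "move_arm", "body": {
  "increments": [
    {"xyz": [10,0,0],"roll": -0.003,"grip": 16},
    {"xyz": [10,0,0],"roll": 0,"grip": 16},
    {"xyz": [10,0,0],"roll": 0,"grip": 16},
    {"xyz": [10,0,0],"roll": 0,"grip": 16},
    {"xyz": [8,0,0],"roll": 0,"grip": 16}
  ]
}}

```text
time_s: 6.07
position: [0.584, 0.0567, 0.0585]
tcp_rot: [[0.041, 0.999, 0.0], [0.999, -0.041, 0.0], [0.0, 0.0, -1.0]]
force: [-0.4, -0.7, -0.1]
opening: 0.16
grasp_force: 0.1
```

{"method": "move_arm", "body": {
  "increments": [
    {"xyz": [4,0,0],"roll": 0,"grip": 16},
    {"xyz": [2,0,0],"roll": 0,"grip": 16},
    {"xyz": [0,0,0],"roll": 0,"grip": 16}
  ]
}}

```text
time_s: 6.32
position: [0.5841, 0.0617, 0.0586]
tcp_rot: [[0.042, 0.999, 0.0], [0.999, -0.042, 0.0], [0.0, 0.0, -1.0]]
force: [-0.2, -0.4, 0.4]
opening: 0.162
grasp_force: 0.0
```

```bash
python3 - <<'E'
from h import *
x,y=tr(); setframe(np.array(F['O'])-.0022*x-.0015*y,F['a']); F.update(json.load(open('frame.json')))
plan([(58,0,58.5,0,1)]); p,d=save('wrist','a3w')
K,R,t=T('wrist')
h=cv2.cvtColor(p,cv2.COLOR_RGB2HSV); g=cv2.inRange(h,(3,110,90),(24,255,255)); g[:, :220]=0;g[:,420:]=0;g[290:]=0
c,_,st,ce=cv2.connectedComponentsWithStats(g)
for i in range(1,c):
    if st[i,4]>50: print(st[i],'z64',w2t(ray(K,R,t,*ce[i],.064)).round(1),'z15',w2t(ray(K,R,t,*ce[i],.015)).round(1),'d',d[int(ce[i][1]),int(ce[i][0])])
E
```

```text
t 6.32 tray pose [59.6  0.4 58.6  0.2] F [-0.2 -0.4  0.4] open 0.162
-> (58, 0, 58.5, 0, 1)
[np.float64(-1.6), np.float64(0.4), np.float64(0.1)] 0.0037
[  220     0   200    97 18768] z64 [158.1  -0.9] z15 [166.1  -1.3] d 0.2029854
[ 277  211   77   68 4127] z64 [88.3  0.5] z15 [74.2  0.4] d 0.1689232
```

```bash
python3 - <<'E'
from h import *
p,d=bot.capture('wrist');K,R,t=T('wrist')
for v in (215,225,235,245,255,265,275):
    q=R@(np.linalg.solve(K,[316,v,1])*d[v,316])+t; print(v,w2t(q).round(1),(q[2]*1e3).round(1))
E
```

```text
215 [94.3  0.1] 39.1
225 [89.   0.1] 35.6
235 [78.  0.] 11.6
245 [78.2  0. ] 30.6
255 [78.   0.1] 45.8
265 [76.   0.1] 53.3
275 [71.7  0.1] 53.5
```

View pics/a3w.png

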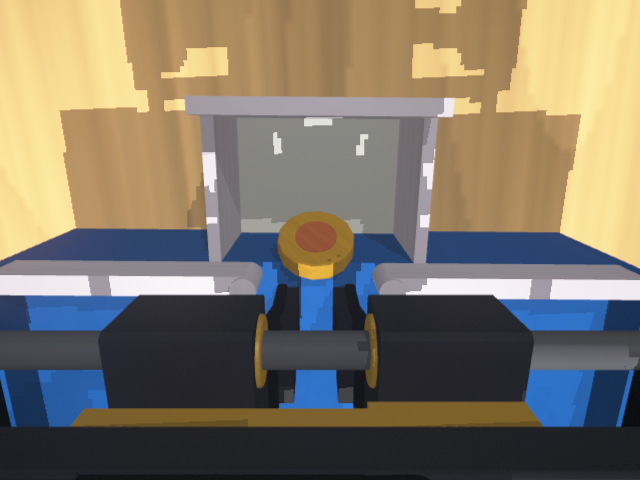

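The blank was caught tipping over the edge at (316,245) and dropped just after. The depth gives the deck end at exactly 78 mm, which confirms the frame. Next is blank B.

```bash
python3 - <<'E'
from h import *
look('b0')
plan([(55,0,90,0,2),(-131,-41,90,14.3,6),(-131,-41,58.5,14.3,3)])
E
```

```text
brass area 154 tray [123.1 -96.2]
brass area 119 tray [-90.9 -29.8]
brass area 127 tray [-93.4  34.1]
black area 173 tray [44.8 77.9]
black area 79 tray [-21.   76.1]
t 6.47 tray pose [58.6  0.3 58.5  0.1] F [-0.2  0.5  0.7] open 0.161
-> (55, 0, 90, 0, 2)
[np.float64(-1.8), np.float64(0.2), np.float64(-15.7)] 0.0011
[np.float64(-1.8), np.float64(0.2), np.float64(-15.7)] 0.0011
-> (-131, -41, 90, 14.3, 6)
[np.float64(-31.0), np.float64(6.8), np.float64(-0.0)] -0.0416
[np.float64(-31.3), np.float64(5.5), np.float64(-0.0)] -0.0416
[np.float64(-31.5), np.float64(4.2), np.float64(-0.0)] -0.0416
[np.float64(-31.6), np.float64(2.9), np.float64(-0.0)] -0.0416
[np.float64(-31.7), np.float64(1.6), np.float64(-0.0)] -0.0416
[np.float64(-31.7), np.float64(0.3), np.float64(-0.0)] -0.0416
-> (-131, -41, 58.5, 14.3, 3)
[np.float64(0.0), np.float64(-0.0), np.float64(10.5)] -0.0
[np.float64(0.0), np.float64(-0.0), np.float64(10.5)] -0.0
[np.float64(0.0), np.float64(-0.0), np.float64(10.5)] -0.0
```

{"method": "move_arm", "body": {
  "increments": [
    {"xyz": [-3,0,-16],"roll": 0,"grip": 16},
    {"xyz": [-3,0,-16],"roll": 0,"grip": 16},
    {"xyz": [-30.5,7,0],"roll": -0.0415,"grip": 16},
    {"xyz": [-31,5.5,0],"roll": -0.0415,"grip": 16},
    {"xyz": [-31,4,0],"roll": -0.0415,"grip": 16}
  ]
}}

```text
time_s: 6.88
position: [0.6006, -0.0389, 0.0911]
tcp_rot: [[-0.084, 0.996, 0.001], [0.996, 0.084, -0.0], [-0.0, 0.001, -1.0]]
force: [0.8, 0.0, -0.6]
opening: 0.162
grasp_force: 0.0
```

{"method": "move_arm", "body": {
  "increments": [
    {"xyz": [-31.5,3,0],"roll": -0.0415,"grip": 16},
    {"xyz": [-31.5,1.5,0],"roll": -0.0415,"grip": 16},
    {"xyz": [-31.5,0.5,0],"roll": -0.0415,"grip": 16},
    {"xyz": [0,0,0],"roll": 0,"grip": 16},
    {"xyz": [0,0,0],"roll": 0,"grip": 16}
  ]
}}

```text
time_s: 7.3
position: [0.617, -0.1335, 0.0905]
tcp_rot: [[-0.2, 0.98, 0.001], [0.98, 0.2, -0.0], [-0.0, 0.001, -1.0]]
force: [-0.0, -0.4, -0.4]
opening: 0.162
grasp_force: 0.0
```

```bash
python3 - <<'E'
from h import *
look('b1'); plan([(-131,-41,58.5,14.3,3)]); save('wrist','b1w')
E
```

```text
brass area 316 tray [115.3 -81.9]
brass area 29 tray [  92.5 -101.4]
brass area 107 tray [106.    3.5]
brass area 365 tray [107.6  87.2]
black area 740 tray [-84.7  68.5]
black area 60 tray [-22.3  76.3]
t 7.35 tray pose [-132.2  -40.5   90.3   14.2] F [-0.7  0.2  0.5] open 0.159
-> (-131, -41, 58.5, 14.3, 3)
[np.float64(0.3), np.float64(0.3), np.float64(10.6)] -0.0003
[np.float64(0.3), np.float64(0.3), np.float64(10.6)] -0.0003
[np.float64(0.3), np.float64(0.3), np.float64(10.6)] -0.0003
```

View pics/b1w.png

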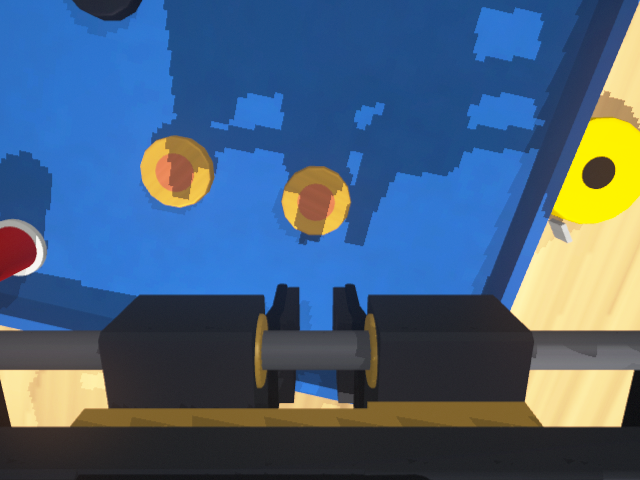

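Blank A lies in the slot at tray (106,3). Blank B at (316,201) is dead ahead of the fingers, and C is at (176,172), clear of the path.

{"method": "move_arm", "body": {
  "increments": [
    {"xyz": [0,0,14],"roll": 0,"grip": 16},
    {"xyz": [0,0,13],"roll": 0,"grip": 16},
    {"xyz": [0,0,5],"roll": 0,"grip": 16},
    {"xyz": [6,0,0],"roll": 0,"grip": 16},
    {"xyz": [9,0,0],"roll": 0,"grip": 16}
  ]
}}

```text
time_s: 7.82
position: [0.6135, -0.1156, 0.058]
tcp_rot: [[-0.204, 0.979, -0.001], [0.979, 0.204, 0.0], [0.001, -0.001, -1.0]]
force: [-0.0, -0.2, -0.1]
opening: 0.162
grasp_force: 0.1
```

{"method": "move_arm", "body": {
  "increments": [
    {"xyz": [10,0,0],"roll": 0,"grip": 16},
    {"xyz": [12,0,0],"roll": 0,"grip": 16},
    {"xyz": [12,0,0],"roll": 0,"grip": 16},
    {"xyz": [12,0,0],"roll": 0,"grip": 16},
    {"xyz": [12,0,0],"roll": 0,"grip": 16}
  ]
}}

```text
time_s: 8.23
position: [0.6017, -0.0578, 0.059]
tcp_rot: [[-0.205, 0.979, 0.0], [0.979, 0.205, -0.0], [-0.0, 0.0, -1.0]]
force: [0.1, -0.4, -0.9]
opening: 0.159
grasp_force: 0.2
```

{"method": "move_arm", "body": {
  "increments": [
    {"xyz": [12,0,0],"roll": 0,"grip": 16},
    {"xyz": [12,0,0],"roll": 0,"grip": 16},
    {"xyz": [12,0,0],"roll": 0,"grip": 16},
    {"xyz": [12,0,0],"roll": 0,"grip": 16},
    {"xyz": [8,0,0],"roll": 0,"grip": 16}
  ]
}}

```text
time_s: 8.65
position: [0.5898, -0.003, 0.0585]
tcp_rot: [[-0.205, 0.979, -0.001], [0.979, 0.205, 0.0], [0.0, -0.001, -1.0]]
force: [0.1, -0.6, 0.1]
opening: 0.162
grasp_force: 0.2
```

```bash
cat >> h.py <<'E'
def wlook(n,z=.064):
    p,d=save('wrist',n);K,R,t=T('wrist'); h=cv2.cvtColor(p,cv2.COLOR_RGB2HSV)
    g=cv2.inRange(h,(3,110,90),(24,255,255)); g[294:]=0
    c,_,st,ce=cv2.connectedComponentsWithStats(g)
    for i in range(1,c):
        if 800<st[i,4]<8000 and max(st[i,2:4])<110: print(n,st[i],'disc',w2t(ray(K,R,t,*(st[i,:2]+st[i,2:4]/2-.5),z)).round(1))
E
python3 - <<'E'
from h import *
wlook('b2w'); plan([(0,0,58.5,0,1)])
E
```

```text
b2w [ 326    1   70   77 4173] disc [98.5  3. ]
b2w [ 277  216   79   78 4188] disc [20.7 -1.5]
t 8.7 tray pose [-3.6 -7.6 58.5 14.5] F [-0.1  0.8  0.6] open 0.157
-> (0, 0, 58.5, 0, 1)
[np.float64(5.4), np.float64(-6.5), np.float64(-0.0)] 0.2529
```

{"method": "move_arm", "body": {
  "increments": [
    {"xyz": [-9,0,0],"roll": 0,"grip": 16},
    {"xyz": [0.9,-3.1,0],"roll": 0.0843,"grip": 16},
    {"xyz": [0.6,-3.2,0],"roll": 0.0843,"grip": 16},
    {"xyz": [0.3,-3.2,0],"roll": 0.0843,"grip": 16},
    {"xyz": [0,0,0],"roll": 0,"grip": 16}
  ]
}}

```text
time_s: 9.12
position: [0.5823, -0.014, 0.0584]
tcp_rot: [[0.049, 0.999, -0.001], [0.999, -0.049, -0.0], [-0.0, -0.001, -1.0]]
force: [-1.4, -0.1, 1.0]
opening: 0.16
grasp_force: 0.0
```

```bash
python3 - <<'E'
from h import *
wlook('b3w'); plan([(59,0,58.5,0,1)])
E
```

```text
b3w [ 277    0   71   49 2770] disc [90.1 -0.7]
b3w [ 277  185   80   78 3695] disc [21.5 -2.1]
t 9.17 tray pose [-16.   -1.6  58.4  -0.1] F [-0.5 -0.2  0.5] open 0.163
-> (59, 0, 58.5, 0, 1)
[np.float64(75.0), np.float64(-1.7), np.float64(-0.1)] -0.0009
```

{"method": "move_arm", "body": {
  "increments": [
    {"xyz": [9,-0.3,0],"roll": 0,"grip": 16},
    {"xyz": [11,-0.3,0],"roll": 0,"grip": 16},
    {"xyz": [11,-0.3,0],"roll": 0,"grip": 16},
    {"xyz": [11,-0.3,0],"roll": 0,"grip": 16},
    {"xyz": [11,-0.3,0],"roll": 0,"grip": 16}
  ]
}}

```text
time_s: 9.58
position: [0.5836, 0.0418, 0.0586]
tcp_rot: [[0.046, 0.999, 0.0], [0.999, -0.046, 0.0], [0.0, 0.0, -1.0]]
force: [-0.0, -1.1, 0.4]
opening: 0.156
grasp_force: 0.1
```

{"method": "move_arm", "body": {
  "increments": [
    {"xyz": [10,0,0],"roll": 0,"grip": 16},
    {"xyz": [8,0,0],"roll": 0,"grip": 16},
    {"xyz": [4,0,0],"roll": 0,"grip": 16},
    {"xyz": [0,0,0],"roll": 0,"grip": 16},
    {"xyz": [0,0,0],"roll": 0,"grip": 16}
  ]
}}

```text
time_s: 10.0
position: [0.5847, 0.0625, 0.0585]
tcp_rot: [[0.046, 0.999, 0.0], [0.999, -0.046, -0.0], [-0.0, 0.0, -1.0]]
force: [-0.9, 0.1, 0.0]
opening: 0.157
grasp_force: 0.0
```

```bash
python3 - <<'E'
from h import *
p,d=save('wrist','b4w');K,R,t=T('wrist')
for v in range(195,285,10):
    q=R@(np.linalg.solve(K,[316,v,1])*d[v,316])+t; print(v,w2t(q).round(1),(q[2]*1e3).round(1))
# C: aim at (25,0) from (-93.5,34.3): heading -16.2, start 42 behind
plan([(52,0,90,0,2),(-134,46,90,-16.2,6),(-134,46,58.5,-16.2,3)])
E
```

```text
195 [103.1  -0.5] 31.7
205 [99.1 -0.5] 34.3
215 [93.7 -0.5] 30.7
225 [86.8 -0.5] 21.5
235 [79.4 -0.5] 12.4
245 [78.  -0.5] 26.0
255 [78.1 -0.4] 42.2
265 [77.5 -0.4] 54.2
275 [72.8 -0.4] 53.2
t 10.05 tray pose [60.  -0.1 58.5 -0.1] F [-0.2 -0.6  0.4] open 0.157
-> (52, 0, 90, 0, 2)
[np.float64(-4.0), np.float64(-0.0), np.float64(-15.7)] -0.0007
[np.float64(-4.0), np.float64(-0.1), np.float64(-15.7)] -0.0007
-> (-134, 46, 90, -16.2, 6)
[np.float64(-31.0), np.float64(-7.7), np.float64(-0.0)] 0.0471
[np.float64(-31.3), np.float64(-6.2), np.float64(-0.0)] 0.0471
[np.float64(-31.6), np.float64(-4.7), np.float64(-0.0)] 0.0471
[np.float64(-31.8), np.float64(-3.2), np.float64(-0.0)] 0.0471
[np.float64(-31.9), np.float64(-1.7), np.float64(-0.0)] 0.0471
[np.float64(-31.9), np.float64(-0.2), np.float64(-0.0)] 0.0471
-> (-134, 46, 58.5, -16.2, 3)
[np.float64(0.0), np.float64(-0.0), np.float64(10.5)] -0.0
[np.float64(0.0), np.float64(-0.0), np.float64(10.5)] -0.0
[np.float64(0.0), np.float64(-0.0), np.float64(10.5)] -0.0
```

View pics/b4w.png

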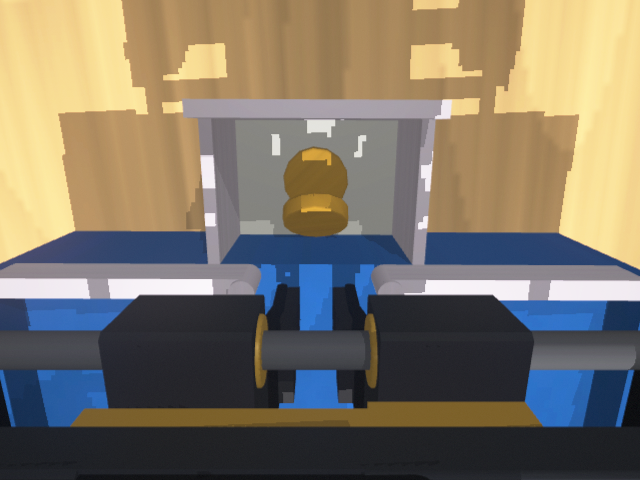

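Blank B is in the slot, at (316,210) next to A. Next is blank C.

{"method": "move_arm", "body": {
  "increments": [
    {"xyz": [-4,0,-16],"roll": 0,"grip": 16},
    {"xyz": [-4,0,-16],"roll": 0,"grip": 16},
    {"xyz": [-31,-7.5,0],"roll": 0.047,"grip": 16},
    {"xyz": [-31.5,-6,0],"roll": 0.047,"grip": 16},
    {"xyz": [-31.5,-4.5,0],"roll": 0.047,"grip": 16}
  ]
}}

```text
time_s: 10.47
position: [0.5574, -0.0391, 0.091]
tcp_rot: [[0.188, 0.982, 0.001], [0.982, -0.188, -0.001], [-0.0, 0.001, -1.0]]
force: [-0.3, -0.9, 0.5]
opening: 0.16
grasp_force: 0.0
```

{"method": "move_arm", "body": {
  "increments": [
    {"xyz": [-32,-3,0],"roll": 0.047,"grip": 16},
    {"xyz": [-32,-1.5,0],"roll": 0.047,"grip": 16},
    {"xyz": [-32,0,0],"roll": 0.047,"grip": 16},
    {"xyz": [0,0,0],"roll": 0,"grip": 16},
    {"xyz": [0,0,0],"roll": 0,"grip": 16}
  ]
}}

```text
time_s: 10.88
position: [0.5304, -0.1325, 0.0906]
tcp_rot: [[0.327, 0.945, 0.0], [0.945, -0.327, -0.0], [0.0, 0.0, -1.0]]
force: [-1.0, 0.3, 0.1]
opening: 0.16
grasp_force: 0.0
```

```bash
python3 - <<'E'
from h import *
look('c1'); wlook('c1w'); plan([(-134,46,58.5,-16.2,1)])
E
```

```text
brass area 435 tray [112.8 -82.1]
brass area 162 tray [100.9   2.8]
brass area 39 tray [-85.6  33.3]
brass area 460 tray [107.9  91.3]
black area 117 tray [-85.5  72.4]
black area 558 tray [-142.9   81.8]
black area 114 tray [-23.9  76.2]
c1w [ 281  164   69   69 3652] disc [-94.3  33.5]
t 10.98 tray pose [-134.5   45.2   90.5  -16.3] F [-0.5  0.2  0.7] open 0.162
-> (-134, 46, 58.5, -16.2, 1)
[np.float64(0.2), np.float64(-0.9), np.float64(32.0)] -0.0015
```

View pics/c1c.png

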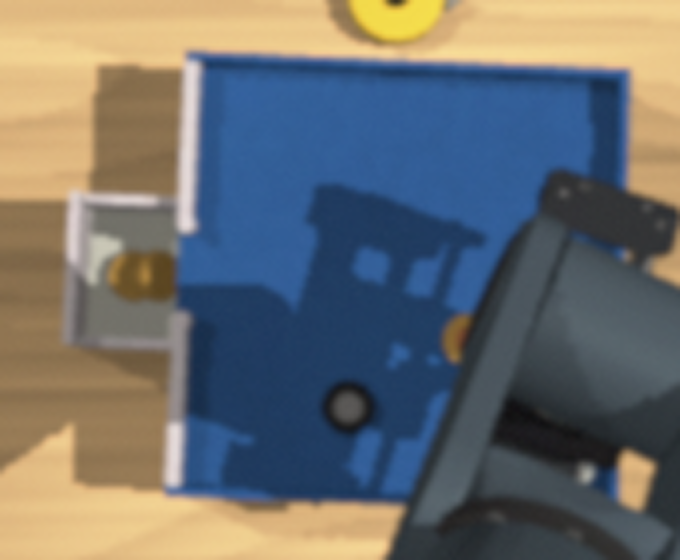

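Both blanks are in the slot around (140,275) in the crop, and the black button has not moved. I'll push C the same way.

{"method": "move_arm", "body": {
  "increments": [
    {"xyz": [0,0,14],"roll": 0,"grip": 16},
    {"xyz": [0,0,13],"roll": 0,"grip": 16},
    {"xyz": [0,0,5],"roll": 0,"grip": 16},
    {"xyz": [6,0,0],"roll": 0,"grip": 16},
    {"xyz": [9,0,0],"roll": 0,"grip": 16}
  ]
}}

```text
time_s: 11.4
position: [0.5358, -0.1151, 0.0584]
tcp_rot: [[0.323, 0.946, -0.001], [0.946, -0.323, 0.0], [0.0, -0.001, -1.0]]
force: [0.0, 0.2, -0.4]
opening: 0.158
grasp_force: 0.0
```

{"method": "move_arm", "body": {
  "increments": [
    {"xyz": [10,0,0],"roll": 0,"grip": 16},
    {"xyz": [12,0,0],"roll": 0,"grip": 16},
    {"xyz": [12,0,0],"roll": 0,"grip": 16},
    {"xyz": [12,0,0],"roll": 0,"grip": 16},
    {"xyz": [12,0,0],"roll": 0,"grip": 16}
  ]
}}

```text
time_s: 11.82
position: [0.5549, -0.0595, 0.0589]
tcp_rot: [[0.322, 0.947, 0.001], [0.947, -0.322, -0.0], [0.0, 0.001, -1.0]]
force: [0.1, 0.1, 0.6]
opening: 0.16
grasp_force: 0.2
```

{"method": "move_arm", "body": {
  "increments": [
    {"xyz": [12,0,0],"roll": 0,"grip": 16},
    {"xyz": [12,0,0],"roll": 0,"grip": 16},
    {"xyz": [12,0,0],"roll": 0,"grip": 16},
    {"xyz": [12,0,0],"roll": 0,"grip": 16},
    {"xyz": [10,0,0],"roll": 0,"grip": 16}
  ]
}}

```text
time_s: 12.23
position: [0.5735, -0.0048, 0.0585]
tcp_rot: [[0.323, 0.947, 0.0], [0.947, -0.323, 0.0], [0.0, 0.0, -1.0]]
force: [-0.2, -0.6, 1.8]
opening: 0.158
grasp_force: 0.2
```

```bash
python3 - <<'E'
from h import *
wlook('c2w'); plan([(-12,0,58.5,0,4)])
E
```

```text
c2w [ 227    0   80  100 6061] disc [93.1 -4. ]
c2w [ 276  216   80   77 4134] disc [18.4  0.3]
t 12.28 tray pose [ -5.9   7.6  58.6 -16.2] F [ 1.4  0.9 -0.3] open 0.156
-> (-12, 0, 58.5, 0, 4)
[np.float64(-0.9), np.float64(2.2), np.float64(0.0)] -0.0706
[np.float64(-1.1), np.float64(2.2), np.float64(0.0)] -0.0706
[np.float64(-1.2), np.float64(2.1), np.float64(0.0)] -0.0706
[np.float64(-1.4), np.float64(2.0), np.float64(0.0)] -0.0706
```

{"method": "move_arm", "body": {
  "increments": [
    {"xyz": [-9,0,0],"roll": 0,"grip": 16},
    {"xyz": [0.9,3.2,0],"roll": -0.0943,"grip": 16},
    {"xyz": [0.6,3.3,0],"roll": -0.0943,"grip": 16},
    {"xyz": [0.3,3.3,0],"roll": -0.0943,"grip": 16},
    {"xyz": [0,0,0],"roll": 0,"grip": 16}
  ]
}}

```text
time_s: 12.7
position: [0.5805, -0.0166, 0.0585]
tcp_rot: [[0.045, 0.999, 0.001], [0.999, -0.045, -0.0], [-0.0, 0.001, -1.0]]
force: [1.4, 0.0, -0.3]
opening: 0.158
grasp_force: 0.0
```

```bash
python3 - <<'E'
from h import *
wlook('c3w'); plan([(60,0,58.5,0,1)])
E
```

```text
c3w [ 280    0   73   58 4018] disc [86.2  0.3]
c3w [ 275  184   81   78 3666] disc [19.3  0.9]
t 12.75 tray pose [-18.6   0.9  58.5  -0.2] F [ 0.3  0.9 -0.1] open 0.157
-> (60, 0, 58.5, 0, 1)
[np.float64(78.6), np.float64(0.7), np.float64(-0.0)] -0.0036
```

{"method": "move_arm", "body": {
  "increments": [
    {"xyz": [10,0.2,0],"roll": -0.003,"grip": 16},
    {"xyz": [11,0.2,0],"roll": 0,"grip": 16},
    {"xyz": [11,0.2,0],"roll": 0,"grip": 16},
    {"xyz": [11,0.2,0],"roll": 0,"grip": 16},
    {"xyz": [11,0,0],"roll": 0,"grip": 16}
  ]
}}

```text
time_s: 13.17
position: [0.5831, 0.0404, 0.0585]
tcp_rot: [[0.043, 0.999, -0.0], [0.999, -0.043, 0.0], [0.0, -0.0, -1.0]]
force: [0.9, 0.8, -0.4]
opening: 0.157
grasp_force: 0.0
```

{"method": "move_arm", "body": {
  "increments": [
    {"xyz": [11,0,0],"roll": 0,"grip": 16},
    {"xyz": [9,0,0],"roll": 0,"grip": 16},
    {"xyz": [4,0,0],"roll": 0,"grip": 16},
    {"xyz": [0,0,0],"roll": 0,"grip": 16},
    {"xyz": [0,0,0],"roll": 0,"grip": 16}
  ]
}}

```text
time_s: 13.58
position: [0.5844, 0.063, 0.0586]
tcp_rot: [[0.042, 0.999, 0.0], [0.999, -0.042, -0.0], [-0.0, 0.0, -1.0]]
force: [0.2, 0.3, 1.0]
opening: 0.16
grasp_force: 0.0
```

{"method": "move_arm", "body": {
  "increments": [
    {"xyz": [-5,0,-15],"roll": 0,"grip": 16},
    {"xyz": [-10,0,-30],"roll": 0,"grip": 16},
    {"xyz": [-10,0,-35],"roll": 0,"grip": 16},
    {"xyz": [-10,0,-35],"roll": 0,"grip": 16},
    {"xyz": [0,0,0],"roll": 0,"grip": 16}
  ]
}}

```text
time_s: 14.0
position: [0.5877, 0.0248, 0.1805]
tcp_rot: [[0.045, 0.999, 0.014], [0.999, -0.045, -0.003], [-0.002, 0.014, -1.0]]
force: [1.5, -0.3, -0.5]
opening: 0.159
grasp_force: 0.0
```

```bash
python3 - <<'E'
from h import *
plan([]); p,d=save('wrist','e'); K,R,t=T('wrist')
v,u=np.mgrid[0:290:2,0:640:2]; Z=d[v,u]; c=np.stack([(u-K[0,2])/K[0,0]*Z,(v-K[1,2])/K[1,1]*Z,Z],-1)@R.T+t
X=(c[...,:2]-F['O'])@np.array(tr()).T*1e3; m=(X[...,0]>80)&(X[...,0]<132)&(abs(X[...,1])<35)&(Z>0)
print('slot max z',c[...,2][m].max())
E
```

```text
t 14.0 tray pose [ 22.9  -4.9 180.5   0. ] F [ 1.5 -0.3 -0.5] open 0.159
slot max z 0.05807464616475405
```

View pics/e.png

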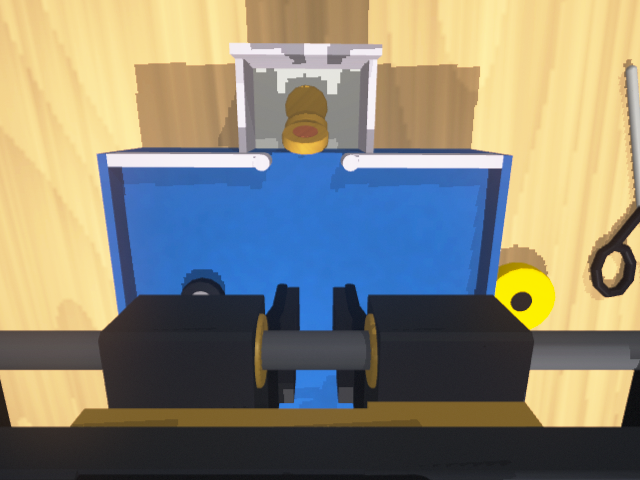

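The final view shows brass stacked in the slot around (305,120), and the black button on the deck at (203,290). I'll check numerically how C sits.

```bash
python3 - <<'E'
from h import *
plan([]); p,d=bot.capture('wrist'); K,R,t=T('wrist'); hh=cv2.cvtColor(p,cv2.COLOR_RGB2HSV)
for v in range(70,175,6):
    q=R@(np.linalg.solve(K,[305,v,1])*d[v,305])+t; print(v,w2t(q).round(1),(q[2]*1e3).round(1),hh[v,305])
E
```

```text
t 14.05 tray pose [ 23.7  -3.1 177.7   0. ] F [-0.1 -0.6 -0. ] open 0.157
70 [136.7   5.9] 3.1 [ 30   6 225]
76 [132.6   6. ] 2.6 [ 30   7 230]
82 [128.5   6. ] 2.3 [ 24   9 141]
88 [123.5   5.9] 11.6 [ 20 163 150]
94 [119.5   5.9] 10.8 [ 19 157 133]
100 [115.3   5.9] 11.2 [ 19 151 130]
106 [111.1   5.9] 11.9 [ 19 155 130]
112 [106.5   5.7] 25.0 [ 18 154 121]
118 [102.4   5.6] 30.1 [ 19 164 152]
124 [98.3  5.6] 33.2 [ 19 160 143]
130 [98.2 -0.3] 336.4 [  9 146 145]
136 [90.7  5.4] 48.9 [  8 144 143]
142 [87.1  5.2] 55.8 [ 19 159 151]
148 [83.3  5.3] 56.6 [ 22 176 243]
154 [79.4  5.3] 55.4 [ 22 177 242]
160 [75.2  5.4] 51.3 [108 184 202]
166 [71.3  5.4] 52.3 [108 185 205]
172 [67.3  5.5] 51.8 [107 185 205]
```

C is tilted: its front edge is down on the pile, but its rear rim is still at deck level near x≈80. I'll close the fingertips to 30 mm, which fits the 46 mm gate, and nudge it on.

{"method": "move_arm", "body": {
  "increments": [
    {"xyz": [4,-1,30],"roll": 0,"grip": 0},
    {"xyz": [4,-1,30],"roll": 0,"grip": 0},
    {"xyz": [4,-1,30],"roll": 0,"grip": 0},
    {"xyz": [3,0,15],"roll": 0,"grip": 0},
    {"xyz": [0,0,0],"roll": 0,"grip": 0}
  ]
}}

```text
time_s: 14.52
position: [0.5756, 0.0437, 0.0632]
tcp_rot: [[0.043, 0.999, -0.012], [0.999, -0.043, 0.002], [0.001, -0.012, -1.0]]
force: [-0.9, 0.3, -0.5]
opening: 0.011
grasp_force: 0.0
```

```bash
cat >> h.py <<'E'
def prof(dv=8):
    plan([]); p,d=bot.capture('wrist'); K,R,t=T('wrist'); hh=cv2.cvtColor(p,cv2.COLOR_RGB2HSV)
    g=cv2.inRange(hh,(3,110,60),(24,255,255)); v,u=np.nonzero(g[:292]>0); Z=d[v,u]; c=np.stack([(u-K[0,2])/K[0,0]*Z,(v-K[1,2])/K[1,1]*Z,Z],-1)@R.T+t
    X=np.c_[(c[:,:2]-F['O'])@np.array(tr()).T,c[:,2]]*1e3
    X=X[(X[:,0]>60)&(X[:,0]<134)&(abs(X[:,1])<38)&(Z>0)&(X[:,2]<80)]
    for a in range(60,136,4):
        s=X[(X[:,0]>=a)&(X[:,0]<a+4)]
        if len(s)>5: print(a,'y',s[:,1].min().round(),s[:,1].max().round(),'z',np.percentile(s[:,2],[5,50,95]).round(1))
E
python3 - <<'E'
from h import *
prof()
E
```

```text
t 14.52 tray pose [41.3  8.1 63.2  0.2] F [-0.9  0.3 -0.5] open 0.011
76 y -12.0 10.0 z [56.3 59.1 60.7]
80 y -16.0 14.0 z [53.5 59.7 62.2]
84 y -16.0 14.0 z [54.  58.5 62.1]
88 y -17.0 14.0 z [48.3 52.3 55.9]
92 y -17.0 13.0 z [28.6 43.9 48.2]
96 y -17.0 13.0 z [26.6 34.  39. ]
100 y -17.0 12.0 z [15.7 31.5 34.9]
104 y -18.0 13.0 z [14.9 16.1 30.8]
108 y -17.0 13.0 z [14.9 15.9 17. ]
112 y -17.0 13.0 z [14.9 15.9 17. ]
116 y -15.0 11.0 z [14.8 15.9 16.9]
120 y -12.0 7.0 z [14.7 15.8 17.1]
```

{"method": "move_arm", "body": {
  "increments": [
    {"xyz": [0,0,2],"roll": 0,"grip": 0},
    {"xyz": [0,0,2],"roll": 0,"grip": 0},
    {"xyz": [0,0,0],"roll": 0,"grip": 0}
  ]
}}

```text
time_s: 14.82
position: [0.5811, 0.0426, 0.0653]
tcp_rot: [[0.043, 0.999, 0.002], [0.999, -0.043, -0.0], [-0.0, 0.002, -1.0]]
force: [-0.1, 0.8, 0.1]
opening: 0.006
grasp_force: 0.0
```

```bash
python3 - <<'E'
from h import *
plan([(84,-1,59,0,1)])
E
```

```text
t 14.82 tray pose [40.3  2.5 65.3  0.1] F [-0.1  0.8  0.1] open 0.006
-> (84, -1, 59, 0, 1)
[np.float64(43.6), np.float64(3.6), np.float64(6.3)] 0.0022
```

{"method": "move_arm", "body": {
  "increments": [
    {"xyz": [4,1.5,3.5],"roll": 0,"grip": 0},
    {"xyz": [6,1,3],"roll": 0,"grip": 0},
    {"xyz": [8,1,0],"roll": 0,"grip": 0},
    {"xyz": [7,0,0],"roll": 0,"grip": 0},
    {"xyz": [5,0,0],"roll": 0,"grip": 0}
  ]
}}

```text
time_s: 15.23
position: [0.5854, 0.0739, 0.0582]
tcp_rot: [[0.042, 0.999, 0.0], [0.999, -0.042, 0.0], [0.0, 0.0, -1.0]]
force: [-0.6, 0.3, -0.3]
opening: 0.008
grasp_force: 0.1
```

{"method": "move_arm", "body": {
  "increments": [
    {"xyz": [4,0,0],"roll": 0,"grip": 0},
    {"xyz": [4,0,0],"roll": 0,"grip": 0},
    {"xyz": [0,0,0],"roll": 0,"grip": 0}
  ]
}}

```text
time_s: 15.48
position: [0.5856, 0.0816, 0.0581]
tcp_rot: [[0.042, 0.999, 0.0], [0.999, -0.042, 0.0], [0.0, 0.0, -1.0]]
force: [-0.7, 0.6, -0.5]
opening: 0.001
grasp_force: 0.0
```

```bash
python3 - <<'E'
from h import *
prof()
E
```

```text
t 15.48 tray pose [79.6 -0.1 58.1  0.2] F [-0.7  0.6 -0.5] open 0.001
80 y -18.0 12.0 z [29.  44.8 49.9]
84 y -14.0 15.0 z [43.  48.2 50.4]
88 y -14.0 16.0 z [43.4 45.7 54.6]
92 y -15.0 16.0 z [39.6 42.1 44.4]
96 y -15.0 16.0 z [23.1 38.1 40.5]
100 y -15.0 15.0 z [22.  33.5 36.4]
104 y -15.0 15.0 z [13.5 22.9 32.1]
108 y -15.0 15.0 z [13.  18.4 23.5]
112 y -15.0 15.0 z [12.6 13.8 15.4]
116 y -13.0 13.0 z [12.7 13.7 14.8]
120 y -11.0 10.0 z [10.7 13.6 14.7]
124 y -0.0 2.0 z [ 9.1 12.1 13.2]
```

{"method": "move_arm", "body": {
  "increments": [
    {"xyz": [0,0,-10],"roll": 0,"grip": 0},
    {"xyz": [-5,0,-20],"roll": 0,"grip": 0},
    {"xyz": [-15,0,-25],"roll": 0,"grip": 0},
    {"xyz": [-20,0,-20],"roll": 0,"grip": 0},
    {"xyz": [-10,0,-10],"roll": 0,"grip": 0}
  ]
}}

```text
time_s: 15.95
position: [0.5851, 0.0287, 0.1463]
tcp_rot: [[0.044, 0.999, 0.005], [0.999, -0.044, -0.001], [-0.001, 0.005, -1.0]]
force: [-0.0, 0.7, 1.3]
opening: 0.005
grasp_force: 0.0
```

{"method": "move_arm", "body": {
  "increments": [
    {"xyz": [0,0,0],"roll": 0,"grip": 0},
    {"xyz": [0,0,0],"roll": 0,"grip": 0},
    {"xyz": [0,0,0],"roll": 0,"grip": 0},
    {"xyz": [0,0,0],"roll": 0,"grip": 0}
  ]
}}

```text
time_s: 16.28
position: [0.5823, 0.0315, 0.1417]
tcp_rot: [[0.042, 0.999, -0.003], [0.999, -0.042, 0.001], [0.001, -0.003, -1.0]]
force: [0.1, -1.3, -0.2]
opening: 0.004
grasp_force: 0.0
```

```bash
python3 - <<'E'
from h import *
prof(); look('f')
K,R,t=T('top')
E
```

```text
t 16.28 tray pose [ 29.4   0.9 141.7   0.2] F [ 0.1 -1.3 -0.2] open 0.004
76 y -1.0 3.0 z [44.1 45.  45.9]
80 y -11.0 12.0 z [42.8 46.1 49.3]
84 y -14.0 14.0 z [42.  47.8 50. ]
88 y -15.0 16.0 z [42.5 45.2 47.3]
92 y -15.0 16.0 z [40.  41.9 43.9]
96 y -15.0 15.0 z [36.1 38.4 40.5]
100 y -15.0 14.0 z [23.  34.7 36.9]
104 y -16.0 15.0 z [13.7 23.6 33. ]
108 y -16.0 15.0 z [12.9 22.  23.6]
112 y -15.0 14.0 z [12.8 13.9 21.4]
116 y -13.0 13.0 z [12.6 13.7 14.9]
120 y -10.0 9.0 z [12.5 13.9 15. ]
124 y -2.0 2.0 z [12.5 13.6 13.9]
brass area 190 tray [118.3 -97.8]
brass area 90 tray [99.7 62.6]
black area 440 tray [28.5 61.4]
black area 34 tray [-30.6  76.6]
black area 101 tray [ 25.6 117.7]
```

All three blanks are now below deck level in the slot, and the arm is clear of everything.

```bash
python3 -c "
from rig import bot
print(bot.hand_in())"
```

```text
the job is handed in; nothing more can be done
None
```

I pushed all three brass blanks through the gate one at a time and handed the job in at about 16 s: the third caught at the slot's edge and needed a second nudge, all three now lie below deck level in the slot, and the black button stayed on the deck (no result came back).

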